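# Swap two medicine bins and stack the empty one

### The arm

A 6-joint arm with a two-finger parallel gripper is mounted at the origin on the work surface. World frame = base frame: x ahead of the robot, y to its left, z up, the work surface at z = 0. Lengths are in mm, angles in rad, forces in N, time in s.
With the tool pointing down it reaches from about 350 to 775 mm from the base axis. Payload 7.3 kg.
Tool frame: the origin (TCP) lies at the very end of the fingers, on their centre line; the grasp point (between the pads) lies 19 mm behind it; z points along the fingers, y is the line along which they close (so a half turn about z gives the same grasp; the last joint's range is limited). The gripper opens to 92 mm and grips with 3 to 60 N. Pads are 19 mm wide; open, the fingers measure 130 mm over their backs; the gripper's body (75 mm by 190 mm) begins 47 mm behind the grasp point.
Start: joints at [0.991, 0.342, 1.524, -0, 1.275, -0.146], TCP at [220.658, 476.398, 226.741] pointing down, gripper open.
Joint ranges: [-2.53, 2.53], [-0.77, 2.02], [0.04, 2.7], [-1, 4.14], [0.28, 2.66], [-3.11, 3.11]. Speed limits (rad/s): [2.57, 2.57, 3.14, 3.14, 3.14, 3.14].

### API

Orientations are given as [roll, pitch, yaw] about the fixed x, y, z axes, in that order (R = Rz(yaw) Ry(pitch) Rx(roll)).
In Python, from plant import bot gives the robot as it stands.
- The arm moves only by the tool apply_moves, never from a script. Its argument "motion" is text: rows parted by semicolons, each of 4 numbers parted by spaces: the shift along the tool's x, y, z in m, then the turn about the tool's z in degrees. A call has 1 to 8 rows; each row shifts and turns the commanded pose from where the row before left it, along the tool's axes as they then stand; what a row does not reach is not made up. A row lasts 1/8 s, in which the tool goes at most 62.5 mm and 10.7 degrees, less where a joint would pass 70% of its speed; a pose out of reach is approached as far as the arm can. A call with a gripper value outside its range is refused whole. "fingers" is the opening, from -1 (shut) to 1 (fully open), set as the call begins (left out, the last holds). The fingers move at their own pace and stop on an object; the grip force is fixed at half the most. Time passes only in rows, so rows that do not move let the fingers close. It gives the time, the measured TCP pose, the force, the opening and the grip force at its end, in the units of the state.
- bot.get_obs(): the state, without advancing time (a new reading comes with each control period).
- bot.capture(name): name is "scene" or "top" or "wrist"; returns a dict with "img" (400x640x3 uint8, blue, green, red), "range_z" (400x640 float32, mm along the optical axis (not along the pixel's ray), 0 where there is no reading), "fx", "fy", "cx", "cy" (pixels), "D" ([k1, k2, p1, p2, k3] as OpenCV has them; the pictures are not rectified), "world_from_camera" (4x4, takes a point from camera to world coordinates); the wrist camera has in their place "mount" (4x4, takes a point from camera to tool coordinates, whose origin is the TCP and whose axes are the flange's). Camera axes: x right, y down, z forward; pixel columns grow to the right and rows downward; lengths in mm; the calibration is good to about 2 mm. A picture is of the moment at which its call begins: read the wrist's pose just before it.
- bot.close_job(): hands the job in; it is judged then, once.
Trained networks look in a picture, given as the dict that the camera call returned (one of the last four; its "shot" number tells which), for a name from the list of things; names that differ only in an ending like _2 or _b are one class to them, and where a whole thing is asked for, a point or a joint stands for the part that bears it (a point fixed in the world has none). Each returns a list of dicts, best first, with "p" (0 to 1); they miss things now and then, are a little off and sometimes report something else, mostly with a low value. They report only what shows in the picture. A call takes as long as a camera call. They do not tell look-alikes from the thing itself.
- bot.cut_out(picture, thing): "pixels" (400x640 bool, what is visible of it) and "point" ([column, row] in pixels, amid what is visible of it).
The state is a dict: "time": time; "joint_positions": joint angles; "dq": joint speeds; "tau": joint torques, N m; "tool_pos": TCP position; "tcp_rot": TCP orientation; "contact_force": force on the tool from outside, world axes, zero at the start; "moment": the same for the moment, N m; "grip_width": finger opening in mm; "finger_force": force on a finger pad.
Only numpy, scipy, OpenCV 4.12 (cv2) and the standard library are available. Lean on these libraries where they do the work, as an engineer would, in place of code of your own. Each camera call takes 0.05 s, during which the arm holds its last target. There are 200 camera calls.

### The job

The bin of vials and the bin of cartons stand in each other's trays: swap them, so that each stands flat inside the lip of the tray the other came from (the third tray is free for parking on the way). The empty bin is to end up stacked on the bin of vials, turned end for end relative to it, so that it sits level on the rim lugs and does not sink down onto the vials. Do not knock over the two glass bottles behind.

Things in the scene. Friction and masses are not known exactly. Their poses are not given: they have to be found in the camera images.
- bin_vials: Grey plastic stack-nest bin, open top, 130 long (x), 64 wide (y), 70 high, with four fixed glass vials, tops 42 high; about 0.2 kg; starts in tray_1. Origin: centre of underside, z up, +x to the end with a white label holder (34 wide, 6 out) on the rim. Grip across the 64 width by the upright rim band, 48 to 70 high; below, walls taper to a 112 x 46 base
- bin_cartons: Same bin, sizes and axes as bin_vials, with three fixed white cartons, tops 48 high; about 0.2 kg; starts in tray_2. All bins have two lugs inside each long rim, at x = +42 and -20, tops 62 high, 11 long, reaching in to 17 from the centre line; the walls below have outside grooves at the same x
- bin_empty: Same bin, sizes and axes as bin_vials, empty; about 0.12 kg; starts on the bare worktop. Put on another bin with label ends the same way it lets the lugs through and nests; turned 180 degrees it stands on the lugs, its underside 62 above the lower bin's underside, within the rim with about 5 of play all round
- tray_1: The tray under the bin of vials at the start; the bin of cartons belongs here: fixed shallow black rubber tray, 146 long (x) x 82 wide (y), floor 4 thick, lip 10 high above the worktop and 5 thick, so 136 x 72 inside. Origin: centre of its underside on the worktop; x along its length
- tray_2: The tray under the bin of cartons at the start; the bin of vials belongs here. Same as tray_1
- tray_3: The free tray, empty at the start. Same as tray_1
- bottle_1: clear glass infusion bottle with paper label and red cap, 66 diameter, 130 high, standing upright behind the trays; a bystander. Origin: centre of its underside, z up
- bottle_2: clear glass infusion bottle with paper label and red cap, 66 diameter, 130 high, standing upright behind the trays; a bystander. Origin: centre of its underside, z up
There are look-alikes about, which are no part of the job. Leave any pink look-alike of the tray_1 alone.

How it is judged (in metres and radians):
At the end, for the whole second after the job is handed in: Vial bin flat in tray_2, carton bin flat in tray_1, upright, lengthwise inside the lip (centres within 18 mm). Empty bin level and lengthwise on the vial bin, centres within 10 mm, its underside 62 mm (57 to 66) above that of the vial bin: on the lugs, not nested. All at rest (horizontal distance between bin_vials and tray_2 below 0.0185 m and z of bin_vials in the frame of tray_2 between 0.001 and 0.007 m and angle between the x axis of bin_vials and the x axis of tray_2, either way round below 0.3 rad and angle between each of bin_vials, bin_cartons, bin_empty's own z axis and vertical below 0.06 rad and linear speed of each of bin_vials, bin_cartons, bin_empty below 0.02 m/s and horizontal distance between bin_cartons and tray_1 below 0.0185 m and z of bin_cartons in the frame of tray_1 between 0.001 and 0.007 m and angle between the x axis of bin_cartons and the x axis of tray_1, either way round below 0.3 rad and horizontal distance between bin_empty and bin_vials below 0.01 m and z of bin_empty in the frame of bin_vials between 0.057 and 0.066 m and angle between the x axis of bin_empty and the x axis of bin_vials, either way round below 0.15 rad); the robot touches nothing.
It fails at once if a glass bottle is knocked over (angle between any of bottle_1, bottle_2's own z axis and vertical above 0.6 rad).
It also fails if it takes over 109 s, if anything falls off the work surface, if the arm or the gripper's body presses on something with over 40 N, if the wrist force passes 120 N, or if a joint passes its speed limit or range.

## Working session

There is one attempt and no reset: what is moved stays moved. The work goes in short steps, Python scripts to look and compute and a tool call to move; the robot and the scene stay as the last step left them, time stands still between calls to the robot, and variables do not carry over. Pictures are saved under pics/ and viewed, at most 14 in all, crops included, and the job is handed in when it is done.

Besides the shell and the picture viewer there is one more tool, called as a command line: name --argument value ..., lists and objects as JSON in quotes. apply_moves: Moves the arm, as the interface text tells. Its arguments: {"type":"object","properties":{"motion":{"type":"string"},"fingers":{"type":"number"}},"required":["motion"]}

```bash
mkdir -p pics; ls; cat > h.py <<'E'
import numpy as np, cv2
from plant import bot
def world(p, mask=None):
    """per-pixel world points (400x640x3), NaN without reading"""
    v,u=np.mgrid[0:400,0:640].astype(np.float32)
    K=np.array([[p['fx'],0,p['cx']],[0,p['fy'],p['cy']],[0,0,1.]])
    n=cv2.undistortPoints(np.stack([u.ravel(),v.ravel()],1)[:,None],K,np.array(p['D'],float)).reshape(400,640,2)
    z=np.where(p['range_z']>0,p['range_z'],np.nan)
    c=np.dstack([n[...,0]*z,n[...,1]*z,z])
    T=np.array(p['world_from_camera'])
    return c@T[:3,:3].T+T[:3,3]
E
python3 - <<'E'
from h import *
print(bot.get_obs())
for n in('scene','top'):
    p=bot.capture(n); cv2.imwrite(f'pics/{n}0.png',p['img'])
    W=world(p); np.save(f'{n}0.npy',W)
    print(n,np.array(p['world_from_camera']).round(2).tolist())
    for t in('bin_vials','bin_cartons','bin_empty','tray_1','bottle_1'):
        for d in bot.cut_out(p,t):
            m=d['pixels']; q=W[m]; q=q[~np.isnan(q).any(1)]
            if len(q): print(t,round(d['p'],2),np.round(d['point']),m.sum(),'med',np.median(q,0).round(),'min',np.percentile(q,2,axis=0).round(),'max',np.percentile(q,98,axis=0).round())
E
```

```text
pics
{'time': 0.0, 'joint_positions': array([ 9.90972683e-01,  3.42749752e-01,  1.52502683e+00, -4.60648370e-07,
        1.27537810e+00, -1.46005992e-01]), 'dq': array([ 0.0011171 ,  0.00038056,  0.00066274,  0.0010645 ,  0.00210188,
       -0.00028908]), 'tau': array([ 5.24770712e-04, -4.31241453e+01, -2.44216758e+01,  7.18942937e-02,
        5.60197723e-02, -1.19463689e-04]), 'tool_pos': array([220.43554132, 476.03301112, 226.02750433]), 'tcp_rot': array([-3.14004718e+00, -2.26820035e-04,  2.70777496e+00]), 'contact_force': array([ 0.08435978, -0.11681237, -0.48684222]), 'moment': array([-0.02689423,  0.0224585 ,  0.0185771 ]), 'finger_force': 0.0, 'grip_width': 91.537036605039}
scene [[0.86, 0.36, -0.37, 893.23], [0.52, -0.62, 0.59, -518.55], [-0.02, -0.69, -0.72, 672.99], [0.0, 0.0, 0.0, 1.0]]
bin_vials 0.78 [287. 219.] 3093 med [567. -85.  52.] min [ 503. -134.    5.] max [636. -41.  74.]
bin_cartons 0.94 [341. 166.] 2374 med [587.  88.  53.] min [518.  46.   4.] max [651. 142.  74.]
bin_empty 0.96 [200. 289.] 3682 med [ 511. -287.   48.] min [ 455. -334.    1.] max [ 588. -260.
[... 866 characters left out ...]
   3.] max [649. 141.  75.]
bin_empty 0.77 [445. 224.] 1915 med [ 522. -307.   42.] min [ 458. -333.    0.] max [ 584. -258.   71.]
tray_1 0.79 [189. 224.] 2175 med [539. 289.   4.] min [469. 241.   0.] max [608. 337.  11.]
tray_1 0.74 [290. 213.] 361 med [564.  65.   5.] min [511.  38.  -1.] max [642.  88.  60.]
tray_1 0.7 [407. 308.] 2224 med [ 336. -205.    4.] min [ 267. -263.    0.] max [ 405. -147.   12.]
tray_1 0.64 [338. 216.] 465 med [554. -54.   5.] min [495. -79.  -1.] max [629. -27.  60.]
bottle_1 0.85 [251. 110.] 903 med [788. 138.  88.] min [770. 113.   9.] max [815. 172. 131.]
bottle_1 0.64 [379. 108.] 947 med [ 782. -142.   87.] min [ 762. -186.   -1.] max [ 847. -118.  131.]
```

```bash
python3 - <<'E'
import cv2
a=cv2.imread('pics/top0.png');cv2.imwrite('pics/top0c.png',cv2.resize(a[80:360,140:520],None,fx=2.1,fy=2.1,interpolation=cv2.INTER_CUBIC))
E
```

```text
(no output)
```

View pics/scene0.png

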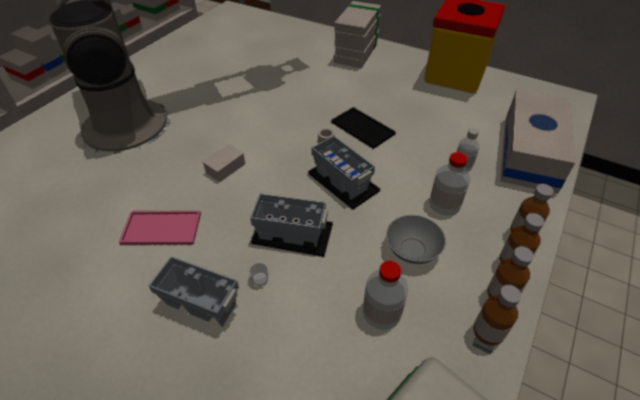

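View pics/top0c.png

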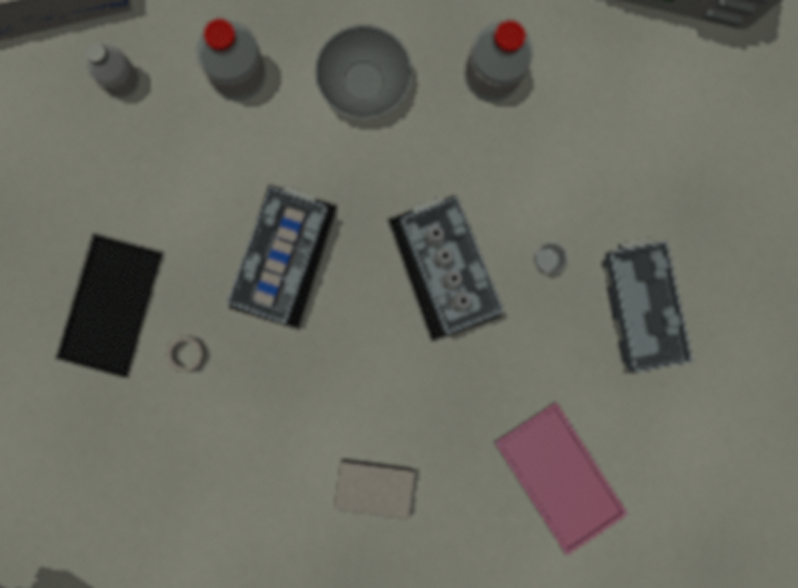

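The pictures show all three label holders at the far (+x) ends. The vial bin is the middle-right one (crop 450,265), the carton bin middle-left (280,255), the empty bin at right (648,305), and black tray_3 is free at left (110,305). The pink tray is the look-alike. Next I'll fit the poses.

```bash
cat >> h.py <<'E'
def rect(xy):
    (c,s,a)=cv2.minAreaRect(xy.astype(np.float32))
    b=cv2.boxPoints((c,s,a)); e=[b[1]-b[0],b[2]-b[1]]
    e=max(e,key=np.linalg.norm); e=e*np.sign(e[0])
    return np.round(c,1),np.round(sorted(s)[::-1],1),round(float(np.degrees(np.arctan2(e[1],e[0]))),1)
def clean(q):  # trim stray points
    from scipy.spatial import cKDTree
    d=cKDTree(q).query_ball_point(q,6,return_length=True)
    return q[d>=np.percentile(d,10)*0.5]
def find(cam,thing,near,zlo,zhi,R=95,dil=5):
    p=bot.capture(cam) if isinstance(cam,str) else cam
    W=world(p)
    for d in bot.cut_out(p,thing):
        m=cv2.dilate(d['pixels'].astype(np.uint8),np.ones((dil,dil)))>0
        q=W[m]; q=q[~np.isnan(q).any(1)]
        if len(q)<30: continue
        if np.hypot(*(np.median(q,0)[:2]-near))>60: continue
        q=q[(q[:,2]>zlo)&(q[:,2]<zhi)&(np.hypot(*(q[:,:2]-near).T)<R)]
        print(thing,round(d['p'],2),len(q),*rect(clean(q[:,:2])))
E
python3 - <<'E'
from h import *
for c in('top','scene'):
    p=bot.capture(c)
    find(p,'bin_vials',(570,-88),64,82)
    find(p,'bin_cartons',(587,95),64,82)
    find(p,'bin_empty',(521,-297),60,80)
    find(p,'tray_1',(540,289),2,16)
R=cv2.Rodrigues
o=bot.get_obs(); print(o['tool_pos'],np.degrees(o['tcp_rot']))
E
```

```text
bin_vials 0.66 386 [570.9 -86.5] [135.8  64.9] 19.9
bin_cartons 0.66 392 [586.1  93.6] [135.9  64.9] -20.9
bin_empty 0.6 481 [ 521.6 -295. ] [135.7  65. ] 9.8
tray_1 0.96 1915 [538.4 289.1] [147.2  90.4] -16.1
bin_vials 0.7 787 [571.  -86.7] [136.4  67.1] 19.7
bin_cartons 0.97 630 [585.   92.8] [139.5  66.1] -19.9
bin_empty 0.91 984 [ 522.1 -296.4] [136.5  65.5] 8.7
tray_1 0.76 1169 [540.6 287.7] [152.7  85.9] -16.0
[220.64882122 476.38029185 226.73229794] [1.79997180e+02 1.39969502e-03 1.55145706e+02]
```

```bash
cat >> h.py <<'E'
def plan(*wps, step=52, turn=9):
    """wps: (x,y,z,yaw_deg) tool-down targets; prints rows from the measured pose"""
    o=bot.get_obs(); p=o['tool_pos'].copy(); y=np.degrees(o['tcp_rot'][2]); rows=[]
    for w in wps:
        d=np.array(w[:3])-p; dy=(w[3]-y+180)%360-180
        n=int(max(1,np.ceil(np.linalg.norm(d)/step),np.ceil(abs(dy)/turn)))
        for k in range(n):
            q=p+d*(k+1)/n
            a=np.radians(y0:=y+dy*k/n); s=q-(p+d*k/n)
            c,si=np.cos(a),np.sin(a)
            rows.append(f'{(c*s[0]+si*s[1])/1e3:.4f} {(si*s[0]-c*s[1])/1e3:.4f} {-s[2]/1e3:.4f} {-dy/n:.2f}')
        p=np.array(w[:3],float); y+=dy
    for i in range(0,len(rows),8): print('; '.join(rows[i:i+8]))
E
python3 -c "
from h import *
plan((568,-87.5,150,200))"
```

```text
-0.0425 -0.0281 0.0059 -3.45; -0.0407 -0.0306 0.0059 -3.45; -0.0388 -0.0330 0.0059 -3.45; -0.0367 -0.0353 0.0059 -3.45; -0.0345 -0.0374 0.0059 -3.45; -0.0322 -0.0395 0.0059 -3.45; -0.0298 -0.0413 0.0059 -3.45; -0.0272 -0.0430 0.0059 -3.45
-0.0246 -0.0446 0.0059 -3.45; -0.0219 -0.0460 0.0059 -3.45; -0.0191 -0.0472 0.0059 -3.45; -0.0162 -0.0483 0.0059 -3.45; -0.0133 -0.0492 0.0059 -3.45
```

apply_moves --motion "-0.042 -0.028 0.006 -3.5; -0.041 -0.031 0.006 -3.5; -0.039 -0.033 0.006 -3.5; -0.037 -0.035 0.006 -3.5; -0.034 -0.037 0.006 -3.5; -0.032 -0.040 0.006 -3.5; -0.030 -0.041 0.006 -3.5; -0.027 -0.043 0.006 -3.5" --fingers 1

```text
time: 2.1
tool_pos: [435.9, 129.0, 178.8]
tcp_rot: [3.141, 0.001, -3.085]
contact_force: [0.4, 0.6, 0.4]
grip_width: 91.5
finger_force: 0.0
```

apply_moves --motion "-0.025 -0.045 0.006 -3.5; -0.022 -0.046 0.006 -3.5; -0.019 -0.047 0.006 -3.5; -0.016 -0.048 0.006 -3.5; -0.013 -0.049 0.006 -3.3; 0 0 0 0"

```text
time: 2.85
tool_pos: [571.4, -88.0, 147.7]
tcp_rot: [-3.141, -0.0, -2.788]
contact_force: [0.7, 0.7, -0.4]
grip_width: 91.7
finger_force: 0.0
```

```bash
python3 -c "
from h import *
o=bot.get_obs();print(o['tool_pos'],np.degrees(o['tcp_rot']),o['joint_positions'],o['time'])
plan((568,-87.5,150,200),(568,-87.5,44,200),step=40)"
```

```text
[571.364825   -88.01591726 147.72994049] [-1.79979722e+02 -1.40818145e-02 -1.59747253e+02] [-2.85148385e-01  5.08767784e-01  1.48793572e+00 -4.72927243e-04
  1.14487556e+00 -2.20922648e+00] 2.85
0.0030 0.0016 -0.0023 0.25; -0.0000 0.0000 0.0353 -0.00; -0.0000 0.0000 0.0353 -0.00; -0.0000 0.0000 0.0353 -0.00
```

apply_moves --motion "0.003 0.002 0.025 0.2; 0 0 0.030 0; 0 0 0.030 0; 0 0 0.018 0; 0 0 0 0"

```text
time: 3.48
tool_pos: [565.6, -83.0, 44.7]
tcp_rot: [3.139, -0.002, -2.788]
contact_force: [0.0, 0.2, 0.2]
grip_width: 91.7
finger_force: 0.0
```

apply_moves --motion "0 0 0 0; 0 0 0 0; 0 0 0 0; 0 0 0 0; 0 0 0 0; 0 0 0 0" --fingers -1

```text
time: 4.22
tool_pos: [567.7, -84.7, 46.7]
tcp_rot: [-3.14, 0.002, -2.788]
contact_force: [1.4, -2.1, 5.2]
grip_width: 63.7
finger_force: 30.0
```

apply_moves --motion "0 0 -0.010 0; 0 0 -0.020 0; 0 0 -0.030 0; 0 0 -0.040 0; 0 0 -0.020 0; 0 0 0 0"

```text
time: 4.97
tool_pos: [567.2, -84.1, 167.1]
tcp_rot: [-3.14, 0.002, -2.788]
contact_force: [-0.3, 0.7, -2.1]
grip_width: 63.6
finger_force: 30.0
```

```bash
python3 - <<'E'
from h import *
o=bot.get_obs();print(o['tool_pos'],np.degrees(o['tcp_rot']),o['grip_width'])
p=bot.capture('top'); q=bot.capture('scene')
cv2.imwrite('pics/s1.png',q['img'])
for r in (p,q):
    find(r,'bin_vials',o['tool_pos'][:2],140,180)
    find(r,'tray_1',(568,-87),2,16)
plan((539.5,288.4,165,164))
E
```

```text
[567.22092877 -84.05360017 167.09968716] [-1.79936769e+02  1.17006131e-01 -1.59747300e+02] 63.611063632792636
bin_vials 0.68 308 [534.4 -99.1] [57.2 56.5] -73.2
tray_1 0.7 181 [563.5 -58.2] [147.6  28.6] 17.5
bin_vials 0.73 1159 [568.7 -86.8] [136.2  66.9] 23.7
tray_1 0.58 2342 [571.4 -86.5] [146.5  87.1] 18.7
-0.0130 0.0448 -0.0001 4.53; -0.0094 0.0457 -0.0001 4.53; -0.0058 0.0463 -0.0001 4.53; -0.0021 0.0466 -0.0001 4.53; 0.0016 0.0466 -0.0001 4.53; 0.0053 0.0464 -0.0001 4.53; 0.0089 0.0458 -0.0001 4.53; 0.0125 0.0450 -0.0001 4.53
```

apply_moves --motion "-0.013 0.045 0 4.5; -0.009 0.046 0 4.5; -0.006 0.046 0 4.5; -0.002 0.047 0 4.5; 0.002 0.047 0 4.5; 0.005 0.046 0 4.5; 0.009 0.046 0 4.5; 0.012 0.045 0 4.5"

```text
time: 6.28
tool_pos: [538.9, 290.2, 164.9]
tcp_rot: [-3.141, -0.001, 2.864]
contact_force: [0.5, -0.9, -3.0]
grip_width: 63.4
finger_force: 30.0
```

apply_moves --motion "0 0 0.015 0; 0 0 0.015 0"

```text
time: 6.52
tool_pos: [539.0, 288.3, 134.1]
tcp_rot: [-3.14, -0.001, 2.868]
contact_force: [-0.1, -0.4, -1.4]
grip_width: 63.6
finger_force: 30.0
```

```bash
python3 - <<'E'
from h import *
p=bot.capture('top'); q=bot.capture('scene')
for r in (p,q): find(r,'tray_1',(569,-87),2,16)
plan((539.5,288.4,46,164),step=30)
E
```

```text
tray_1 0.63 1817 [570.5 -83.6] [146.   86.2] 18.4
tray_1 0.76 2334 [571.4 -86. ] [146.8  86. ] 17.5
0.0001 0.0003 0.0297 0.05; 0.0001 0.0003 0.0297 0.05; 0.0001 0.0003 0.0297 0.05
```

apply_moves --motion "0 0 0.030 0; 0 0 0.030 0; 0 0 0.016 0; 0 0 0.008 0; 0 0 0.003 0; 0 0 0 0"

```text
time: 7.48
tool_pos: [540.0, 288.9, 49.5]
tcp_rot: [3.141, 0.001, 2.867]
contact_force: [0.0, -0.1, -1.8]
grip_width: 63.9
finger_force: 30.0
```

apply_moves --motion "0 0 0 0; 0 0 0 0; 0 0 0 0; 0 0 0 0" --fingers 1

```text
time: 7.98
tool_pos: [539.6, 288.8, 48.9]
tcp_rot: [3.141, 0.0, 2.867]
contact_force: [0.1, 0.4, -0.8]
grip_width: 91.5
finger_force: 0.0
```

apply_moves --motion "0 0 -0.020 0; 0 0 -0.045 0; 0 0 -0.040 0; 0 0 0 0"

```text
time: 8.48
tool_pos: [541.3, 289.5, 157.6]
tcp_rot: [3.137, 0.006, 2.867]
contact_force: [-0.4, -0.8, -0.7]
grip_width: 92.0
finger_force: 0.0
```

```bash
python3 - <<'E'
from h import *
o=bot.get_obs();print(o['tool_pos'],np.degrees(o['tcp_rot']))
plan((583,94.3,150,159.6),step=50); plan((583,94.3,150,159.6),(583,94.3,46,159.6),step=35)
E
```

```text
[541.34778634 289.50267289 157.59936138] [179.7380395    0.34530066 164.24946505]
-0.0233 -0.0441 0.0019 1.16; -0.0242 -0.0437 0.0019 1.16; -0.0250 -0.0432 0.0019 1.16; -0.0259 -0.0426 0.0019 1.16
-0.0155 -0.0294 0.0013 0.77; -0.0159 -0.0292 0.0013 0.77; -0.0163 -0.0290 0.0013 0.77; -0.0167 -0.0288 0.0013 0.77; -0.0171 -0.0285 0.0013 0.77; -0.0175 -0.0283 0.0013 0.77; 0.0000 0.0000 0.0347 -0.00; 0.0000 0.0000 0.0347 -0.00
0.0000 0.0000 0.0347 -0.00
```

apply_moves --motion "-0.023 -0.044 0.002 1.2; -0.024 -0.044 0.002 1.2; -0.025 -0.043 0.002 1.2; -0.026 -0.043 0.002 1.1; 0 0 0 0"

```text
time: 9.1
tool_pos: [580.5, 89.8, 144.5]
tcp_rot: [-3.14, -0.001, 2.78]
contact_force: [0.1, 0.9, 1.3]
grip_width: 91.7
finger_force: 0.0
```

```bash
python3 - <<'E'
from h import *
o=bot.get_obs();print(o['tool_pos'],np.degrees(o['tcp_rot']))
q=bot.capture('scene');find(q,'bin_vials',(539.5,288.4),64,85);find(q,'bin_cartons',(587,95),64,82)
plan((583,94.3,150,159.6),(583,94.3,46,159.6),step=35)
E
```

```text
[580.48967112  89.83228103 144.46815288] [-1.79930465e+02 -8.22813877e-02  1.59271853e+02]
bin_vials 0.93 292 [544.8 285.8] [132.8  68.1] -14.9
bin_cartons 0.6 629 [585.4  93.3] [138.1  67. ] -20.9
-0.0027 0.0015 -0.0049 -0.05; 0.0000 0.0000 0.0347 -0.00; 0.0000 0.0000 0.0347 -0.00; 0.0000 0.0000 0.0347 -0.00
```

apply_moves --motion "-0.002 0.002 0.025 0; 0 0 0.030 0; 0 0 0.030 0; 0 0 0.016 0; 0 0 0 0; 0 0 0 0"

```text
time: 10.0
tool_pos: [583.7, 94.8, 45.8]
tcp_rot: [3.141, 0.002, 2.785]
contact_force: [0.9, 0.2, 0.3]
grip_width: 91.7
finger_force: 0.0
```

apply_moves --motion "0 0 0 0; 0 0 0 0; 0 0 0 0; 0 0 0 0; 0 0 0 0; 0 0 0 0" --fingers -1

```text
time: 10.75
tool_pos: [583.2, 94.4, 45.1]
tcp_rot: [3.141, 0.001, 2.785]
contact_force: [-1.0, 0.5, 4.9]
grip_width: 63.9
finger_force: 30.0
```

apply_moves --motion "0 0 -0.010 0; 0 0 -0.020 0; 0 0 -0.030 0; 0 0 -0.040 0; 0 0 -0.020 0; 0 0 0 0"

```text
time: 11.5
tool_pos: [583.7, 94.4, 166.3]
tcp_rot: [3.14, 0.003, 2.785]
contact_force: [-0.8, 0.2, -1.7]
grip_width: 63.6
finger_force: 30.0
```

```bash
python3 - <<'E'
from h import *
o=bot.get_obs();print(o['tool_pos'],np.degrees(o['tcp_rot']),o['grip_width'])
q=bot.capture('scene')
find(q,'bin_cartons',o['tool_pos'][:2],140,190)
plan((571,-85,165,198))
E
```

```text
[583.66259072  94.3993347  166.33689941] [1.79928568e+02 1.66051415e-01 1.59544509e+02] 63.58494093787688
bin_cartons 0.62 1548 [592.6  86.2] [123.6  99.5] -37.4
-0.0104 -0.0344 -0.0002 -7.69; -0.0057 -0.0355 -0.0002 -7.69; -0.0009 -0.0359 -0.0002 -7.69; 0.0039 -0.0357 -0.0002 -7.69; 0.0086 -0.0349 -0.0002 -7.69
```

apply_moves --motion "-0.010 -0.034 0 -7.7; -0.006 -0.035 0 -7.7; -0.001 -0.036 0 -7.7; 0.004 -0.036 0 -7.7; 0.009 -0.035 0 -7.7; 0 0 0.015 0; 0 0 0.015 0; 0 0 0 0"

```text
time: 12.6
tool_pos: [570.2, -83.2, 132.3]
tcp_rot: [3.139, -0.004, -2.826]
contact_force: [0.0, 0.2, -1.2]
grip_width: 63.9
finger_force: 30.0
```

```bash
python3 - <<'E'
from h import *
p=bot.capture('top'); q=bot.capture('scene')
for r in (p,q): find(r,'tray_1',(583,94),2,16)
cv2.imwrite('pics/s2.png',q['img'])
o=bot.get_obs();print(o['tool_pos'],np.degrees(o['tcp_rot']),o['grip_width'])
plan((571,-85,46,198),step=30)
E
```

```text
tray_1 0.64 1872 [587.4  93.7] [148.2  86.9] -17.6
tray_1 0.63 1417 [587.6  92.1] [146.9  87.9] -17.7
[571.92747319 -83.96351687 135.10776407] [-1.79978781e+02  4.36255798e-02 -1.61909253e+02] 63.60373274292896
0.0004 -0.0002 0.0297 0.03; 0.0004 -0.0002 0.0297 0.03; 0.0004 -0.0002 0.0297 0.03
```

View pics/s2.png

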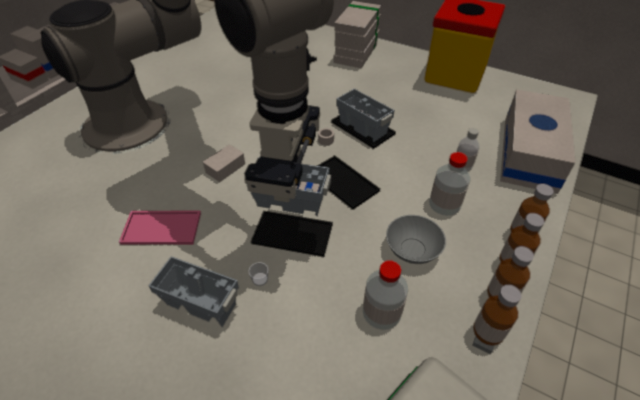

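The vial bin stands in tray_3 (365,115), and the carton bin is level above the empty tray_1 (292,232). Both black trays are now fully measured.

apply_moves --motion "0.001 0 0.030 0; 0 0 0.030 0; 0 0 0.016 0; 0 0 0.008 0; 0 0 0.003 0; 0 0 0 0; 0 0 0 0"

```text
time: 13.68
tool_pos: [571.1, -85.0, 48.5]
tcp_rot: [-3.141, 0.001, -2.827]
contact_force: [0.3, 0.1, -1.7]
grip_width: 63.8
finger_force: 30.0
```

apply_moves --motion "0 0 0 0; 0 0 0 0; 0 0 0 0; 0 0 0 0" --fingers 1

```text
time: 14.18
tool_pos: [570.7, -84.9, 47.8]
tcp_rot: [-3.142, 0.0, -2.827]
contact_force: [-0.4, -0.3, 0.2]
grip_width: 91.3
finger_force: 0.0
```

apply_moves --motion "0 0 -0.020 0; 0 0 -0.045 0; 0 0 -0.040 0; 0 0 0 0; 0 0 0 0"

```text
time: 14.8
tool_pos: [570.1, -84.7, 152.0]
tcp_rot: [3.141, -0.001, -2.827]
contact_force: [-0.3, 0.4, -0.1]
grip_width: 91.6
finger_force: 0.0
```

```bash
python3 - <<'E'
from h import *
o=bot.get_obs();print(o['tool_pos'],np.degrees(o['tcp_rot']))
plan((539.6,288.8,150,164.3),step=50)
E
```

```text
[570.06247081 -84.70778678 152.02002589] [ 1.79960349e+02 -5.11808804e-02 -1.61953777e+02]
-0.0108 0.0456 0.0003 4.22; -0.0075 0.0462 0.0003 4.22; -0.0040 0.0467 0.0003 4.22; -0.0006 0.0468 0.0003 4.22; 0.0029 0.0468 0.0003 4.22; 0.0063 0.0464 0.0003 4.22; 0.0097 0.0458 0.0003 4.22; 0.0130 0.0450 0.0003 4.22
```

apply_moves --motion "-0.011 0.046 0 4.2; -0.007 0.046 0 4.2; -0.004 0.047 0 4.2; -0.001 0.047 0 4.2; 0.003 0.047 0 4.2; 0.006 0.046 0 4.2; 0.010 0.046 0 4.2; 0.013 0.045 0 4.3"

```text
time: 15.8
tool_pos: [538.3, 290.4, 150.7]
tcp_rot: [-3.14, -0.003, 2.866]
contact_force: [0.3, 0.1, -1.6]
grip_width: 91.7
finger_force: 0.0
```

apply_moves --motion "0 0 0 0; 0 0 0 0; 0 0 0 0"

```text
time: 16.18
tool_pos: [539.5, 287.9, 152.1]
tcp_rot: [-3.141, -0.001, 2.867]
contact_force: [-0.4, 0.2, 0.3]
grip_width: 92.1
finger_force: 0.0
```

```bash
python3 - <<'E'
from h import *
o=bot.get_obs();print(o['tool_pos'],np.degrees(o['tcp_rot']))
p=bot.capture('top');q=bot.capture('scene')
for r in(p,q): find(r,'bin_cartons',(571,-85),64,85)
plan((539.6,288.8,150,164.3),(539.6,288.8,47,164.3),step=35)
E
```

```text
[539.52312922 287.86359338 152.14071333] [-1.79946167e+02 -5.06974291e-02  1.64280639e+02]
bin_cartons 0.57 381 [573.5 -84. ] [135.8  64.1] 17.7
bin_cartons 0.81 797 [573.5 -84. ] [136.1  67.4] 17.7
0.0003 0.0004 0.0028 -0.02; 0.0000 0.0000 0.0343 -0.00; 0.0000 0.0000 0.0343 -0.00; 0.0000 0.0000 0.0343 -0.00
```

apply_moves --motion "0 0 0.030 0; 0 0 0.030 0; 0 0 0.030 0; 0 0 0.015 0; 0 0 0 0; 0 0 0 0"

```text
time: 17.12
tool_pos: [540.3, 289.5, 49.0]
tcp_rot: [3.14, 0.002, 2.868]
contact_force: [-0.6, -0.0, -0.5]
grip_width: 92.0
finger_force: 0.0
```

apply_moves --motion "0 0 0 0; 0 0 0 0; 0 0 0 0; 0 0 0 0; 0 0 0 0; 0 0 0 0" --fingers -1

```text
time: 17.88
tool_pos: [539.5, 289.3, 48.0]
tcp_rot: [3.141, 0.0, 2.868]
contact_force: [-1.2, -0.4, 4.1]
grip_width: 63.7
finger_force: 30.0
```

apply_moves --motion "0 0 -0.010 0; 0 0 -0.020 0; 0 0 -0.030 0; 0 0 -0.040 0; 0 0 -0.020 0; 0 0 0 0; 0 0 0 0"

```text
time: 18.75
tool_pos: [538.8, 289.0, 166.5]
tcp_rot: [-3.14, -0.002, 2.868]
contact_force: [0.8, -0.6, -2.1]
grip_width: 63.6
finger_force: 30.0
```

```bash
python3 - <<'E'
from h import *
o=bot.get_obs();print(o['tool_pos'],np.degrees(o['tcp_rot']),o['grip_width'])
plan((587.5,93,165,162.3),step=50)
E
```

```text
[538.76854325 288.97558058 166.47237949] [-1.79930239e+02 -1.01831111e-01  1.64344639e+02] 63.649341659186206
-0.0200 -0.0351 0.0003 0.41; -0.0202 -0.0350 0.0003 0.41; -0.0205 -0.0348 0.0003 0.41; -0.0207 -0.0347 0.0003 0.41; -0.0210 -0.0345 0.0003 0.41
```

apply_moves --motion "-0.020 -0.035 0 0.4; -0.020 -0.035 0 0.4; -0.0205 -0.035 0 0.4; -0.021 -0.035 0 0.4; -0.021 -0.0345 0 0.4; 0 0 0.015 0; 0 0 0.015 0; 0 0 0 0"

```text
time: 19.75
tool_pos: [586.7, 93.8, 135.2]
tcp_rot: [-3.14, -0.005, 2.835]
contact_force: [0.1, -0.5, -2.5]
grip_width: 63.8
finger_force: 30.0
```

apply_moves --motion "0 0 0.030 0; 0 0 0 0; 0 0 0 0; 0 0 0 0"

```text
time: 20.25
tool_pos: [589.0, 93.2, 109.0]
tcp_rot: [3.141, 0.002, 2.834]
contact_force: [-0.7, 0.2, -2.4]
grip_width: 63.5
finger_force: 30.0
```

```bash
python3 - <<'E'
from h import *
o=bot.get_obs();print(o['tool_pos'],np.degrees(o['tcp_rot']),o['grip_width'])
plan((587.5,93,48,162.3),step=50)
E
```

```text
[589.00333301  93.15875443 108.99333652] [1.79952623e+02 1.14426892e-01 1.62368104e+02] 63.452087001742335
0.0007 -0.0003 0.0305 0.03; 0.0007 -0.0003 0.0305 0.03
```

apply_moves --motion "0.001 0 0.030 0; 0 0 0.018 0; 0 0 0.008 0; 0 0 0.003 0; 0 0 0 0; 0 0 0 0"

```text
time: 21.0
tool_pos: [587.9, 93.2, 49.5]
tcp_rot: [3.141, 0.001, 2.833]
contact_force: [-1.4, -0.1, -3.0]
grip_width: 63.6
finger_force: 30.0
```

apply_moves --motion "0 0 0 0; 0 0 0 0; 0 0 0 0; 0 0 0 0" --fingers 1

```text
time: 21.5
tool_pos: [587.4, 93.2, 48.8]
tcp_rot: [3.141, 0.0, 2.833]
contact_force: [0.3, -0.6, 0.2]
grip_width: 91.3
finger_force: 0.0
```

apply_moves --motion "0 0 -0.020 0; 0 0 -0.045 0; 0 0 -0.045 0; 0 0 0 0; 0 0 0 0"

```text
time: 22.12
tool_pos: [586.9, 93.1, 158.1]
tcp_rot: [-3.141, -0.001, 2.834]
contact_force: [0.4, 0.0, -1.1]
grip_width: 92.0
finger_force: 0.0
```

```bash
python3 - <<'E'
from h import *
o=bot.get_obs();print(o['tool_pos'],np.degrees(o['tcp_rot']))
plan((519,-296,150,9.3),step=50)
E
```

```text
[586.89628333  93.14378015 158.13017331] [-1.79986465e+02 -5.10819307e-02  1.62350202e+02]
-0.0030 -0.0217 0.0005 8.50; -0.0061 -0.0211 0.0005 8.50; -0.0092 -0.0199 0.0005 8.50; -0.0120 -0.0184 0.0005 8.50; -0.0146 -0.0164 0.0005 8.50; -0.0169 -0.0140 0.0005 8.50; -0.0188 -0.0114 0.0005 8.50; -0.0202 -0.0085 0.0005 8.50
-0.0213 -0.0054 0.0005 8.50; -0.0218 -0.0022 0.0005 8.50; -0.0219 0.0011 0.0005 8.50; -0.0215 0.0043 0.0005 8.50; -0.0207 0.0074 0.0005 8.50; -0.0193 0.0104 0.0005 8.50; -0.0176 0.0131 0.0005 8.50; -0.0154 0.0156 0.0005 8.50
-0.0130 0.0177 0.0005 8.50; -0.0102 0.0194 0.0005 8.50
```

apply_moves --motion "-0.003 -0.022 0.0005 8.5; -0.006 -0.021 0.0005 8.5; -0.009 -0.020 0.0005 8.5; -0.012 -0.018 0.0005 8.5; -0.0145 -0.0165 0.0005 8.5; -0.017 -0.014 0.0005 8.5; -0.019 -0.0115 0.0005 8.5; -0.020 -0.0085 0.0005 8.5"

```text
time: 23.12
tool_pos: [555.8, -80.2, 152.8]
tcp_rot: [-3.138, -0.001, 1.642]
contact_force: [-0.6, 0.1, -0.6]
grip_width: 91.6
finger_force: 0.0
```

apply_moves --motion "-0.021 -0.0055 0.0005 8.5; -0.022 -0.002 0.0005 8.5; -0.022 0.001 0.0005 8.5; -0.0215 0.0045 0.0005 8.5; -0.0205 0.0075 0.0005 8.5; -0.0195 0.0105 0.0005 8.5; -0.0175 0.013 0.0005 8.5; -0.0155 0.0155 0.0005 8.5"

```text
time: 24.12
tool_pos: [525.9, -252.8, 148.6]
tcp_rot: [-3.138, 0.002, 0.455]
contact_force: [-0.3, -0.2, -0.2]
grip_width: 91.9
finger_force: 0.0
```

apply_moves --motion "-0.013 0.0175 0.0005 8.5; -0.010 0.0195 0.0005 8.5; 0 0 0 0; 0 0 0 0; 0 0 0 0"

```text
time: 24.75
tool_pos: [519.6, -294.7, 149.3]
tcp_rot: [-3.141, 0.0, 0.165]
contact_force: [0.1, 0.1, -0.5]
grip_width: 91.8
finger_force: 0.0
```

```bash
python3 - <<'E'
from h import *
o=bot.get_obs();print(o['tool_pos'],np.degrees(o['tcp_rot']),o['joint_positions'])
p=bot.capture('top');q=bot.capture('scene')
for r in(p,q): find(r,'bin_vials',(587,93),64,85)
plan((519,-296,150,9.3),(519,-296,42,9.3),step=35)
cv2.imwrite('pics/s3.png',q['img'])
E
```

```text
[ 519.56133999 -294.70174433  149.32169814] [-1.79948334e+02  2.61136930e-02  9.47829472e+00] [-6.44374484e-01  5.40627150e-01  1.42671513e+00  3.16261910e-04
  1.17521771e+00  7.60872588e-01]
bin_vials 0.71 397 [590.7  91.6] [136.1  64.5] -17.8
bin_vials 0.56 625 [590.6  90.7] [137.9  66.4] -17.7
-0.0008 0.0007 -0.0002 0.11; 0.0000 0.0000 0.0270 -0.00; 0.0000 0.0000 0.0270 -0.00; 0.0000 0.0000 0.0270 -0.00; 0.0000 0.0000 0.0270 -0.00
```

View pics/s3.png

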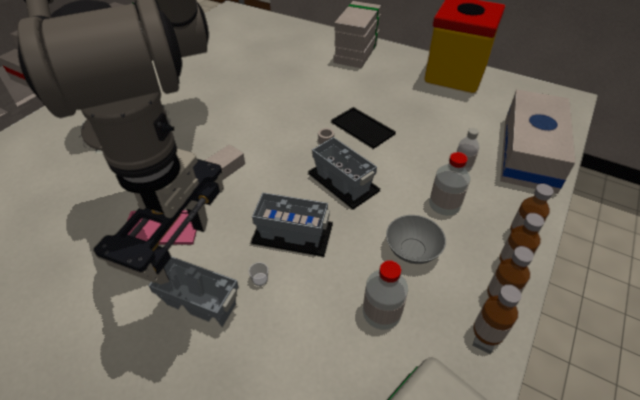

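The swap is done: cartons in tray_1 (290,222), vials in tray_2 (345,170), both level, with labels still at the far ends. Next I'll grasp the empty bin.

apply_moves --motion "-0.001 0.001 0.030 0; 0 0 0.030 0; 0 0 0.030 0; 0 0 0.017 0; 0 0 0 0; 0 0 0 0"

```text
time: 25.7
tool_pos: [519.4, -297.3, 43.8]
tcp_rot: [3.14, -0.001, 0.163]
contact_force: [-0.4, 0.2, 0.2]
grip_width: 91.7
finger_force: 0.0
```

apply_moves --motion "0 0 0 0; 0 0 0 0; 0 0 0 0; 0 0 0 0; 0 0 0 0; 0 0 0 0" --fingers -1

```text
time: 26.45
tool_pos: [518.8, -296.9, 43.0]
tcp_rot: [3.141, -0.0, 0.163]
contact_force: [-0.4, 0.8, 4.3]
grip_width: 63.8
finger_force: 30.0
```

apply_moves --motion "0 0 -0.010 0; 0 0 -0.030 0; 0 0 -0.040 0; 0 0 -0.040 0; 0 0 -0.030 0; 0 0 0 0; 0 0 0 0; 0 0 0 0"

```text
time: 27.45
tool_pos: [518.0, -296.4, 191.0]
tcp_rot: [-3.139, 0.002, 0.163]
contact_force: [0.4, -0.4, -2.1]
grip_width: 64.0
finger_force: 30.0
```

```bash
python3 - <<'E'
from h import *
o=bot.get_obs();print(o['tool_pos'],np.degrees(o['tcp_rot']),o['grip_width'])
plan((587.6,92.7,190,162.3),step=50)
p=bot.capture('top');q=bot.capture('scene')
for r in(p,q): find(r,'bin_empty',(519,-296),170,235)
E
```

```text
[ 518.01528061 -296.41272143  191.00240747] [-1.79866699e+02  1.21950794e-01  9.34090822e+00] 63.97367591979561
0.0078 -0.0219 0.0001 -9.00; 0.0111 -0.0204 0.0001 -9.00; 0.0141 -0.0185 0.0001 -9.00; 0.0169 -0.0160 0.0001 -9.00; 0.0192 -0.0132 0.0001 -9.00; 0.0210 -0.0100 0.0001 -9.00; 0.0223 -0.0066 0.0001 -9.00; 0.0231 -0.0030 0.0001 -9.00
0.0232 0.0006 0.0001 -9.00; 0.0229 0.0042 0.0001 -9.00; 0.0219 0.0077 0.0001 -9.00; 0.0204 0.0111 0.0001 -9.00; 0.0185 0.0141 0.0001 -9.00; 0.0160 0.0169 0.0001 -9.00; 0.0132 0.0192 0.0001 -9.00; 0.0100 0.0210 0.0001 -9.00
0.0066 0.0223 0.0001 -9.00
bin_empty 0.6 888 [ 521.1 -294.7] [136.3  65. ] 9.1
bin_empty 0.89 2580 [ 523.1 -295.7] [135.6  77.8] 15.0
```

apply_moves --motion "0.008 -0.022 0 -9; 0.011 -0.0205 0 -9; 0.014 -0.0185 0 -9; 0.017 -0.016 0 -9; 0.019 -0.013 0 -9; 0.021 -0.010 0 -9; 0.0225 -0.0065 0 -9; 0.023 -0.003 0 -9"

```text
time: 28.65
tool_pos: [551.8, -112.9, 192.5]
tcp_rot: [-3.141, -0.0, 1.425]
contact_force: [0.6, 0.1, -1.3]
grip_width: 64.1
finger_force: 30.0
```

apply_moves --motion "0.023 0.0005 0 -9; 0.023 0.004 0 -9; 0.022 0.0075 0 -9; 0.0205 0.011 0 -9; 0.0185 0.014 0 -9; 0.016 0.017 0 -9; 0.013 0.019 0 -9; 0.010 0.021 0 -9"

```text
time: 29.65
tool_pos: [583.8, 70.0, 192.5]
tcp_rot: [-3.141, -0.0, 2.682]
contact_force: [-0.2, -0.1, -0.9]
grip_width: 64.0
finger_force: 30.0
```

apply_moves --motion "0.0065 0.0225 0 -9; 0 0 0 0; 0 0 0 0; 0 0 0 0; 0 0 0 0"

```text
time: 30.28
tool_pos: [588.1, 91.5, 192.8]
tcp_rot: [3.142, 0.0, 2.832]
contact_force: [-0.3, 0.5, -0.5]
grip_width: 64.2
finger_force: 30.0
```

```bash
python3 - <<'E'
from h import *
o=bot.get_obs();print(o['tool_pos'],np.degrees(o['tcp_rot']),o['grip_width'])
p=bot.capture('top');q=bot.capture('scene')
for r in(p,q): find(r,'bin_empty',(588,92),190,235)
plan((587.6,92.7,125,162.3),step=30)
cv2.imwrite('pics/s4.png',q['img'])
E
```

```text
[588.05259411  91.50101537 192.78352868] [1.79999136e+02 4.19345021e-03 1.62248230e+02] 64.15254684045702
bin_empty 0.77 371 [540.7 110.6] [57.9 43.1] 72.0
bin_empty 0.91 1273 [592.   84.9] [124.4  94.8] -29.0Traceback (most recent call last):
  File "<stdin>", line 4, in <module>
  File "h.py", line 30, in find
    print(thing,round(d['p'],2),len(q),*rect(clean(q[:,:2])))
                                             ~~~~~^^^^^^^^^
  File "h.py", line 20, in clean
    return q[d>=np.percentile(d,10)*0.5]
                ~~~~~~~~~~~~~^^^^^^
    return _quantile_unchecked(
        a, q, axis, out, overwrite_input, method, keepdims, weights)
    return _ureduce(a,
                    func=_quantile_ureduce_func,
    ...<5 lines>...
                    overwrite_input=overwrite_input,
                    method=method)
    r = func(a, **kwargs)
    result = _quantile(arr,
                       quantiles=q,
    ...<2 lines>...
                       out=out,
                       weights=wgt)
    previous = arr[previous_indexes]
               ~~~^^^^^^^^^^^^^^^^^^
IndexError: index 0 is out of bounds for axis 0 with size 0
```

apply_moves --motion "0.001 0.001 0.020 0; 0 0 0.025 0; 0 0 0.020 0; 0 0 0 0; 0 0 0 0; 0 0 0 0"

```text
time: 31.22
tool_pos: [588.1, 93.5, 128.9]
tcp_rot: [3.141, 0.002, 2.833]
contact_force: [-0.7, 0.6, -0.5]
grip_width: 64.0
finger_force: 30.0
```

```bash
python3 - <<'E'
from h import *
o=bot.get_obs();print(o['tool_pos'],np.degrees(o['tcp_rot']),o['contact_force'])
q=bot.capture('scene')
cv2.imwrite('pics/s4.png',cv2.resize(q['img'][100:240,240:440],None,fx=4,fy=4,interpolation=cv2.INTER_CUBIC))
E
```

```text
[588.07049353  93.48076418 128.8968088 ] [1.79955277e+02 1.14397390e-01 1.62341028e+02] [-0.65395346  0.60147068 -0.48919748]
```

View pics/s4.png

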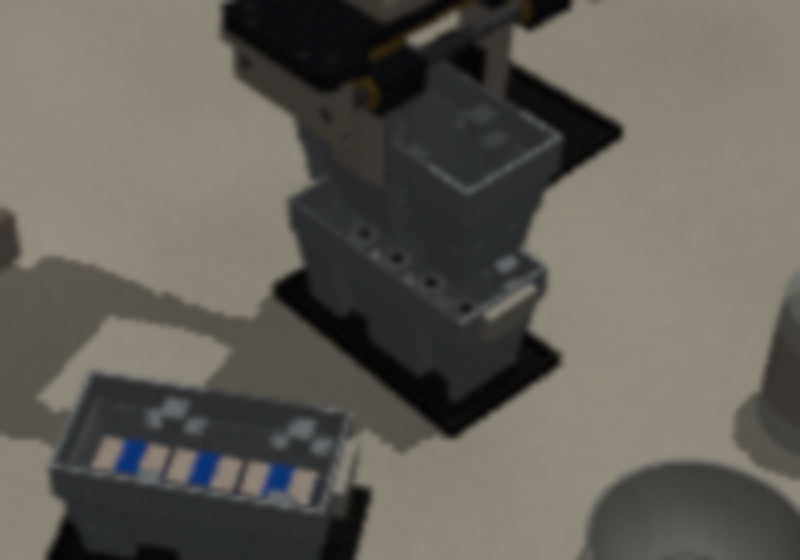

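The empty bin is aligned above the vial bin. Its label end faces away (no label at 510,160), opposite the vial bin's label at (510,310). I'll lower it the last 18 mm slowly.

apply_moves --motion "0 0 0.008 0; 0 0 0.005 0; 0 0 0.003 0; 0 0 0.002 0; 0 0 0 0; 0 0 0 0"

```text
time: 32.02
tool_pos: [587.5, 93.5, 109.9]
tcp_rot: [3.141, 0.0, 2.833]
contact_force: [-0.6, -0.2, -1.2]
grip_width: 64.0
finger_force: 30.0
```

apply_moves --motion "0 0 0.001 0; 0 0 0 0; 0 0 0 0"

```text
time: 32.4
tool_pos: [587.7, 93.5, 109.0]
tcp_rot: [3.141, 0.001, 2.833]
contact_force: [-0.3, -1.0, 0.5]
grip_width: 63.7
finger_force: 30.0
```

apply_moves --motion "0 0 0 0; 0 0 0 0; 0 0 0 0; 0 0 0 0; 0 0 0 0" --fingers 1

```text
time: 33.02
tool_pos: [587.4, 93.5, 108.7]
tcp_rot: [3.142, 0.0, 2.833]
contact_force: [-0.2, 0.7, -0.1]
grip_width: 91.5
finger_force: 0.0
```

apply_moves --motion "0 0 -0.015 0; 0 0 -0.035 0; 0 0 -0.040 0; 0 0 -0.040 0; 0 0 0 0"

```text
time: 33.65
tool_pos: [589.1, 93.6, 243.7]
tcp_rot: [3.139, 0.008, 2.834]
contact_force: [0.3, 0.6, -0.2]
grip_width: 92.1
finger_force: 0.0
```

apply_moves --motion "0.050 0 0 0; 0.050 0 0 0; 0.040 0.030 0 0; 0 0.050 0 0; 0 0.050 0 0; 0 0.05 0 0; 0 0 0 0; 0 0 0 0"

```text
time: 34.65
tool_pos: [508.1, 307.1, 238.2]
tcp_rot: [-3.14, -0.001, 2.834]
contact_force: [-0.2, -0.8, -0.5]
grip_width: 92.0
finger_force: 0.0
```

```bash
python3 - <<'E'
from h import *
p=bot.capture('top');q=bot.capture('scene')
for r in(p,q):
  W=world(r)
  for t,n,lo,hi in(('bin_empty',(588,92),120,150),('bin_cartons',(571,-85),64,85)):
    try: find(r,t,n,lo,hi)
    except Exception as e: print('x')
  m=(W[...,2]>120)&(W[...,2]<150)&(np.hypot(W[...,0]-588,W[...,1]-92)<85)
  c=W[m]; A=np.c_[c[:,:2]-[588,92],np.ones(len(c))]
  print(rect(clean(c[:,:2])),np.linalg.lstsq(A,c[:,2],rcond=None)[0].round(3))
cv2.imwrite('pics/s5.png',cv2.resize(q['img'][80:240,240:440],None,fx=3.7,fy=3.7,interpolation=cv2.INTER_CUBIC))
E
```

```text
bin_empty 0.92 579 [583.3  94.3] [136.2  64.7] -18.3
bin_cartons 0.67 401 [573.6 -84. ] [136.   64.4] 17.7
(array([583.3,  94.3]), array([136.2,  64.7]), -18.3) [-7.00000e-03  8.00000e-03  1.30773e+02]
bin_empty 0.75 999 [584.6  93.2] [136.1  66.4] -18.0
bin_cartons 0.84 797 [573.6 -84.4] [136.6  67.3] 16.9
(array([584.6,  93.2]), array([136.1,  66.4]), -18.0) [-2.00000e-03 -2.00000e-03  1.28736e+02]
```

View pics/s5.png

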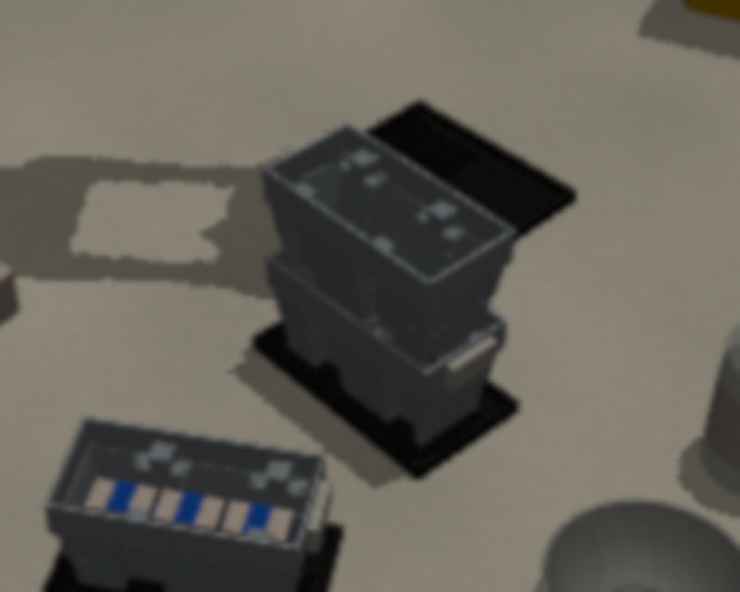

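The stack is level: the empty bin's rim is about 62 mm above the vial bin's, its centre is within 2 mm, and the labels are at opposite ends.

```bash
python3 -c "
from plant import bot
print(bot.close_job())"
```

```text
the job is handed in; nothing more can be done
None
```

I handed the job in at about 35 s; no verdict came back. By the last camera check, the vial bin is in tray_2 and the carton bin in tray_1. The empty bin sits level on the vial bin, turned end for end, and the arm stayed clear of the bottles.

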